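# Hold the wedge up to the inspection camera

### The arm

A 6-joint arm with a two-finger parallel gripper is mounted at the origin on a cart in front of the work surface, level with it; the furniture and walls round the work are solid. World frame = base frame: x ahead of the robot, y to its left, z up, the work surface at z = 0. Lengths are in mm, angles in degrees, forces in N, time in s.
With the tool pointing down it reaches from about 275 to 725 mm from the base axis. Payload 5.6 kg.
Tool frame: the origin (TCP) lies on the centre line of the jaws, within the pads' length; the fingertips stand robot.nose_length ahead of it and the grasp point (between the pads) lies 3 mm ahead of it (robot.nose_length is the distance from the TCP to the fingertips, in mm); z points along the fingers, y is the line along which they close (so a half turn about z gives the same grasp; the last joint's range is limited). The gripper opens to 85 mm and grips with 20 to 120 N. Pads are 22 mm wide; open, the fingers measure 114 mm over their backs; the gripper's body (76 mm by 85 mm) begins 54 mm behind the grasp point. The pads swing forward as they close: fully open they stand 13 mm farther back than shut.
Start: joints at [91.937, 14.616, 6.199, 0, -81.583, -16.306], TCP at [136.471, 532.793, 253.283] pointing down, gripper open.
Joint ranges: [-168.99, 168.99], [-69.2, 112.95], [-62.41, 85.93], [-164.36, 98.24], [-168.68, -3.75], [-174.98, 174.98]. Speed limits (degrees/s): [147.25, 147.25, 180, 180, 180, 180].

### API

Orientations are given as a 3x3 rotation matrix whose columns are the frame's x, y, z axes.
In Python, from station import status, grab_frame, camera_params, order, models, robot gives the robot as it stands. The module is installed in compiled form; this text tells all that it offers.
- The arm moves only by the tool drive_tool, never from a script. Its argument "plan" is a list of rows, each an object with "gripper": the finger opening in mm, from 0 to 85.4; "linear": the shift along the tool's x, y, z in units of 150 mm (1.0 is 150 mm), a list of three; "twist": the turn, a rotation vector about the tool's x, y, z in units of 90 degrees (1.0 is 90 degrees), a list of three. A call has 1 to 20 rows; each row shifts and turns the commanded pose from where the row before left it, along the tool's axes as they then stand; what a row does not reach is not made up. A row lasts 1/12 s, in which the tool goes at most 41.7 mm and 7.16 degrees, less where a joint would pass 70% of its speed; a pose out of reach is approached as far as the arm can. A call with a number of a shift or a turn outside -1 to 1 is refused whole. A call with a gripper value outside its range is refused whole. The fingers move at their own pace and stop on an object; "force" is the grip in N (left out, the last holds). Time passes only in rows, so rows that do not move let the fingers close. It gives the time, the measured TCP pose, the force, the opening and the grip force at its end, in the units of the state.
- status.get_state(): the state, without advancing time (a new reading comes with each control period).
- grab_frame(name): name is "side" or "top"; returns the picture (480x640x3 uint8, red, green, blue); there is no depth.
- camera_params(name): a dict with "intrinsics" (3x3 intrinsics, pixels), "extrinsics" (4x4, takes a point from camera to world coordinates). Camera axes: x right, y down, z forward; pixel columns grow to the right and rows downward; lengths in mm; the calibration is good to about 2 mm. A picture is of the moment at which its call begins. camera_params takes no time and is no camera call.
- order.close_job(): hands the job in; it is judged then, once.
Trained networks look in the newest picture that a camera, given by its name, has taken for a name from the list of things; names that differ only in an ending like _2 or _b are one class to them, and where a whole thing is asked for, a point or a joint stands for the part that bears it (a point fixed in the world has none). Each returns a list of dicts, best first, with "confidence" (0 to 1); they miss things now and then, are a little off and sometimes report something else, mostly with a low value. They report only what shows in the picture. A call takes as long as a camera call.
- models.silhouettes(camera, target): "pixels" (480x640 bool, what is visible of it).
- models.pinpoint(camera, target): "position" ([x, y, z] in mm, in the coordinates of the camera as it stood for that picture, good to about 4 mm: a listed point, or the origin of a listed thing).
The state is a dict: "t": time; "q": joint angles; "dq": joint speeds; "effort": joint torques, N m; "position": TCP position; "ee_rot": TCP orientation; "contact_force": force on the tool from outside, world axes, zero at the start; "torque": the same for the moment, N m; "opening": finger opening in mm; "finger_force": force on a finger pad.
Only numpy, scipy, OpenCV 4.12 (cv2) and the standard library are available. Lean on these libraries where they do the work, as an engineer would, in place of code of your own. Each camera call takes 0.05 s, during which the arm holds its last target. There are 200 camera calls.

### The job

Set the inspection camera by its top handle so that it looks level and straight out along the rail of its base, and let go of it. Then pick the wooden wedge out from beside the two offcuts on the plywood board, leaving the offcuts where they lie, and hold it up still in front of the lens: flat, the same way up as it lay, its thick end squarely facing the lens, centred on it, with about 100 mm between lens and wedge. Finish holding the wedge there; do not put it down or let go.

Things in the scene. Friction and masses are not known exactly. Their poses are not given: they have to be found in the camera images.
- camera_station: fixed inspection camera stand: grey base plate 130 x 110 x 10 mm, aluminium rail (32 mm wide, 12 mm high, dark centre line, 22 mm high stop at its end 215 mm from the post's axis), 30 mm post, camera head on top. Origin: on the post's axis at the table top; x straight out along the rail, y to the left of that, z up
- camera_swivel (a joint): turn of the camera head and its fork about the upright post (rad), 0 = looks straight out along the rail, positive = anticlockwise seen from above; stops at -1.3 and 1.3. Stiff: takes about 0.12 N m and stays where it is left
- camera_tilt (a joint): tilt of the camera head in its fork (rad), 0 = looks level, positive = looks down; stops at -0.6 and 0.9. Axis level, through the post's axis, 175 mm above the table, parallel to the handle bar. Stiff: takes about 0.12 N m and stays where it is left
- lens (a point): centre of the lens face of the camera head (grey housing 80 x 70 x 52 mm, black lens barrel 50 mm across), 60 mm ahead of the tilt axis; 175 mm above the table when level. x points out of the lens along the line of sight, z is the head's up, y its left; turns with swivel and tilt
- handle (a point): middle of the camera's top handle: round steel bar 10 mm thick, 56 mm free between two uprights, along the head's y, 85 mm above the tilt axis, 54 mm clear above the housing. Gripped from above across the bar (fingers closing along the head's x), turned and carried round the post it swivels the head; moved forward or back it tilts it, the bar turning in the fingers. Axes as the lens's
- wedge: loose beech wedge, 38 mm wide (x), 100 mm long (y), its thickness (z) tapering evenly from 22 mm at its thick end to 3 mm at its thin end; about 35 g. Origin: centre of its flat underside; z up as it lies; thick end at -y, thin end at +y. Its long sides, 38 mm apart, are upright and parallel
- wedge_thick_end (a point): centre of the wedge's thick end face (38 x 22 mm), 50 mm from the middle of the wedge and 11 mm above its underside; axes as those of the wedge
- offcut_a: loose rectangular pine offcut 40 x 74 x 21 mm on the board, to be left alone; origin at the centre of its underside
- offcut_b: loose mitred offcut 34 x 64 x 18 mm on the board, to be left alone; origin at the centre of its underside
- work_board: fixed plywood board 230 x 250 mm, 9 mm thick, on the table; wedge and offcuts lie on it about 130 mm apart, in any order. Origin: centre of its underside

How it is judged (in metres and radians):
On the way, in this order (a step that is already met when the one before it is completed fails the run):
1. the camera looks level and straight along its rail (each within 0.12 rad) and is let go of (value of joint camera_swivel between -0.12 and 0.12 rad and value of joint camera_tilt between -0.12 and 0.12 rad and contact force between each of the arm, the fingers and camera_station below 0.2 N), for 0.2 s.
2. the wedge is lifted clear of the board in the gripper (height (world z) of wedge above 0.05 m and contact force between the fingers and wedge above 1 N), for 0.1 s.
At the end, for the whole second after the job is handed in: Gripper alone holds the wedge still: thick end 70-130 mm out from the lens and facing it, within 20 mm of the line of sight sideways and in height, square and level within 0.25 rad. Camera untouched, level and along its rail within 0.12 rad each. Offcuts within 30 mm of where they lay (all of step 1 and x of wedge_thick_end in the frame of lens between 0.07 and 0.13 m and y of wedge_thick_end in the frame of lens between -0.02 and 0.02 m and z of wedge_thick_end in the frame of lens between -0.02 and 0.02 m and x of wedge in the frame of lens above 0.11 m and angle between the y axis of wedge and the x axis of lens, either way round below 0.25 rad and angle between wedge's own z axis and vertical below 0.25 rad and height (world z) of wedge above 0.12 m and linear speed of wedge below 0.02 m/s and angular speed of wedge below 0.2 rad/s and contact force between the fingers and wedge above 1 N and contact force between wedge and camera_station below 0.1 N and distance of each of offcut_a, offcut_b from where it was at the start of the episode below 0.03 m); the arm keeps its last pose, push and grip.
It fails at once if an offcut is moved more than 30 mm (distance of any of offcut_a, offcut_b from where it was at the start of the episode above 0.03 m).
It also fails if it takes over 58 s, if anything falls off the work surface, if the arm or the gripper's body presses on something with over 40 N, if the wrist force passes 120 N, or if a joint passes its speed limit or range.

## Working session

There is one attempt and no reset: what is moved stays moved. The work goes in short steps, Python scripts to look and compute and a tool call to move; the robot and the scene stay as the last step left them, time stands still between calls to the robot, and variables do not carry over. Pictures are saved under pics/ and viewed, at most 10 in all, crops included, and the job is handed in when it is done.

Besides the shell and the picture viewer there is one more tool, called after "Emit:" by a JSON object that holds its "op" and its "data". drive_tool: Moves the arm, as the interface text tells. Shifts and turns lie within -1 to 1; 1 stands for 150 mm of shift or 90 degrees of turn. Its arguments: {"type":"object","properties":{"plan":{"type":"array"},"force":{"type":"number"}},"required":["plan"]}

```bash
mkdir -p pics; cat > h.py <<'E'
import numpy as np, cv2
from station import status, grab_frame, camera_params, order, models, robot
np.set_printoptions(precision=3,suppress=True)
def snap(c,n):
    im=grab_frame(c); cv2.imwrite(f'pics/{n}.png',im[:,:,::-1]); return im
def pin(c,t):
    E=np.array(camera_params(c)["extrinsics"])
    return [(round(d["confidence"],2),(E@np.append(d["position"],1))[:3].round(1)) for d in models.pinpoint(c,t)]
def sil(c,t): return models.silhouettes(c,t)
def ray(c,uv,z):
    P=camera_params(c);E=np.array(P["extrinsics"]);K=np.array(P["intrinsics"])
    d=E[:3,:3]@np.linalg.solve(K,[uv[0],uv[1],1]);o=E[:3,3];return o+d*(z-o[2])/d[2]
def proj(c,p):
    P=camera_params(c);E=np.linalg.inv(np.array(P["extrinsics"]));K=np.array(P["intrinsics"])
    q=K@(E[:3,:3]@np.array(p,float)+E[:3,3]);return q[:2]/q[2]
E
python3 - <<'E'
from h import *
for c in("side","top"):
    snap(c,c+"0"); print(c,np.array(camera_params(c)["extrinsics"])[:3,3])
    for t in("camera_station","lens","handle","wedge","wedge_thick_end","offcut_a","work_board"): print(t,pin(c,t))
s=status.get_state();print(s["t"],s["ee_rot"],robot.nose_length,s["position"])
a=cv2.imread('pics/side0.png')
E
```

```text
side [   1.694 -933.736  726.554]
camera_station [(0.73, array([584.2, 251.6,   2.3]))]
lens [(0.63, array([603.9, 199.5, 154.6]))]
handle [(0.71, array([594.4, 226.6, 259.3]))]
wedge [(0.82, array([ 447.1, -168.5,    7. ]))]
wedge_thick_end [(0.52, array([ 548.9, -239.8,   14.2]))]
offcut_a [(0.85, array([ 547.5, -240.6,   14.5])), (0.67, array([ 431.3, -299.5,    6.5]))]
work_board [(0.82, array([ 489.7, -233.9,    3.8])), (0.68, array([ 453.5, -117. ,   18.1]))]
top [ 421.713  -47.234 1312.412]
camera_station [(0.86, array([585.6, 259.2,   3.5])), (0.19, array([ 442.1, -166.4,    9.4]))]
lens [(0.92, array([602. , 202.2, 157.1]))]
handle [(0.97, array([595.5, 223.7, 255.4]))]
wedge [(0.74, array([ 443.9, -163. ,   10.9]))]
wedge_thick_end [(0.92, array([ 450.6, -114.6,   17.8]))]
offcut_a [(0.9, array([ 432.3, -306.1,    7.3])), (0.61, array([ 547.7, -238.7,    9.8]))]
work_board [(0.79, array([ 491.1, -236.2,    5.1]))]
0.8 [[ 0.969 -0.248 -0.   ]
 [-0.248 -0.969 -0.   ]
 [-0.     0.    -1.   ]] 22.0 [136.452 532.79  253.275]
```

View pics/top0.png

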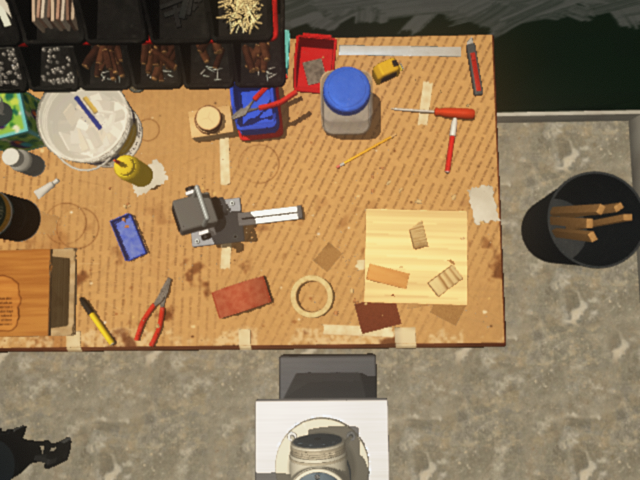

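View pics/side0.png

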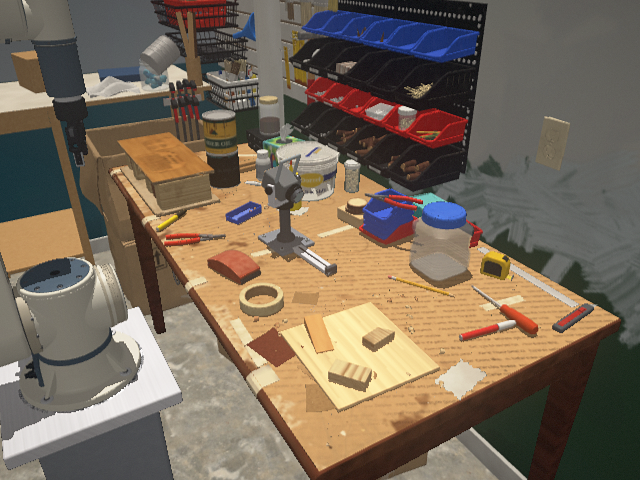

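Top view: the camera station is at about (225,222), with its rail running right to (302,213). The wedge is the orange piece at (387,275), with offcuts at (418,235) and (446,278). I'll zoom in on these.

```bash
python3 - <<'E'
from h import *
t=cv2.imread('pics/top0.png');s=cv2.imread('pics/side0.png')
f=lambda a:cv2.resize(a,(400,300),interpolation=cv2.INTER_CUBIC)
g=np.vstack([np.hstack([f(t[175:265,160:280]),f(s[145:235,230:350])]),np.hstack([f(t[200:320,350:510]),f(s[295:415,275:435])])])
cv2.imwrite('pics/z.png',g)
for z in(22,):
    print("stop top",ray("top",(301,213),22))
for p in("handle","lens","camera_swivel","camera_tilt"):print(p,pin("top",p),pin("side",p))
for c in("top","side"):
  for d in sil(c,"wedge")[:2]:
    m=d["pixels"].astype(np.uint8);print(c,d["confidence"],m.sum())
    cn=max(cv2.findContours(m,0,2)[0],key=cv2.contourArea);r=cv2.minAreaRect(cn)
    print(r,[ray(c,q,15)[:2] for q in cv2.boxPoints(r)])
E
```

```text
stop top [599.512  43.54   22.   ]
handle [(0.97, array([595.5, 223.7, 255.4]))] [(0.71, array([594.4, 226.6, 259.3]))]
lens [(0.92, array([602. , 202.2, 157.1]))] [(0.63, array([603.9, 199.5, 154.6]))]Traceback (most recent call last):
  File "<stdin>", line 8, in <module>
  File "h.py", line 8, in pin
    return [(round(d["confidence"],2),(E@np.append(d["position"],1))[:3].round(1)) for d in models.pinpoint(c,t)]
                                                                                            ~~~~~~~~~~~~~~~^^^^^
ValueError: it knows: camera_station, handle, lens, offcut, wedge, wedge_thick_end, work_board
```

View pics/z.png

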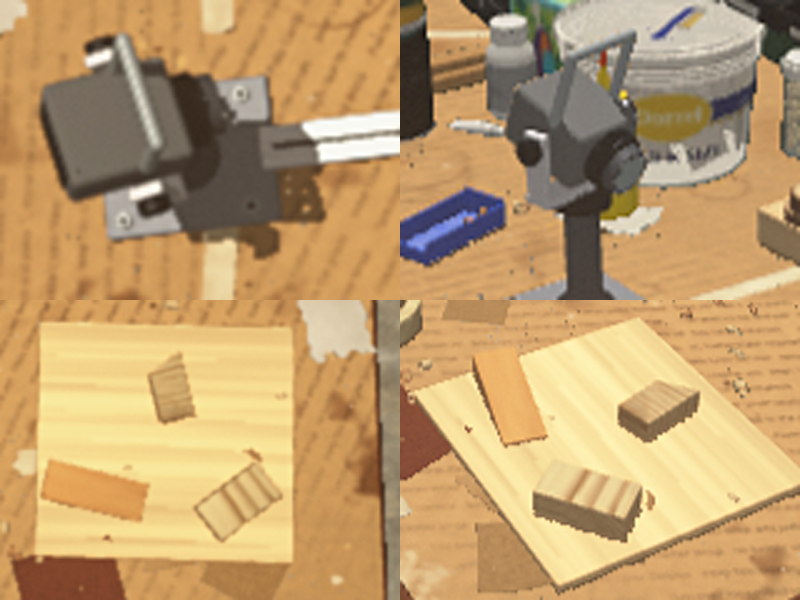

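The rail heads about -86° in world, and its 212 mm measured length agrees with the 215 mm given. The head is swivelled about +14° and tilted about 20° down, and the lens and handle pins agree with that. The wedge's thick end is on its +y side, facing the camera. First I rise and turn to align the fingers with the head.

Emit:
{"op": "drive_tool", "data": {"plan": [{"gripper": 60,"linear": [0,0,-0.09],"twist": [0,0,-0.06]},{"gripper": 60,"linear": [0,0,-0.09],"twist": [0,0,-0.06]},{"gripper": 60,"linear": [0,0,-0.09],"twist": [0,0,-0.06]},{"gripper": 60,"linear": [0,0,-0.09],"twist": [0,0,-0.06]},{"gripper": 60,"linear": [0,0,-0.09],"twist": [0,0,-0.06]},{"gripper": 60,"linear": [0,0,-0.09],"twist": [0,0,-0.06]}], "force": 40}}

```text
t: 1.5
position: [136.5, 532.7, 335.0]
ee_rot: [[0.949, 0.314, -0.0], [0.314, -0.949, 0.0], [0.0, -0.0, -1.0]]
contact_force: [-0.2, -0.4, -0.1]
opening: 60.0
finger_force: 0.0
```

Emit:
{"op": "drive_tool", "data": {"plan": [{"gripper": 60,"linear": [0.1134,0.1448,0],"twist": [0,0,0]},{"gripper": 60,"linear": [0.1134,0.1448,0],"twist": [0,0,0]},{"gripper": 60,"linear": [0.1134,0.1448,0],"twist": [0,0,0]},{"gripper": 60,"linear": [0.1134,0.1448,0],"twist": [0,0,0]},{"gripper": 60,"linear": [0.1134,0.1448,0],"twist": [0,0,0]},{"gripper": 60,"linear": [0.1134,0.1448,0],"twist": [0,0,0]},{"gripper": 60,"linear": [0.1134,0.1448,0],"twist": [0,0,0]},{"gripper": 60,"linear": [0.1134,0.1448,0],"twist": [0,0,0]},{"gripper": 60,"linear": [0.1134,0.1448,0],"twist": [0,0,0]},{"gripper": 60,"linear": [0.1134,0.1448,0],"twist": [0,0,0]},{"gripper": 60,"linear": [0.1134,0.1448,0],"twist": [0,0,0]},{"gripper": 60,"linear": [0.1134,0.1448,0],"twist": [0,0,0]},{"gripper": 60,"linear": [0.1134,0.1448,0],"twist": [0,0,0]},{"gripper": 60,"linear": [0.1134,0.1448,0],"twist": [0,0,0]},{"gripper": 60,"linear": [0.1134,0.1448,0],"twist": [0,0,0]},{"gripper": 60,"linear": [0.1134,0.1448,0],"twist": [0,0,0]},{"gripper": 60,"linear": [0.1134,0.1448,0],"twist": [0,0,0]},{"gripper": 60,"linear": [0.1134,0.1448,0],"twist": [0,0,0]},{"gripper": 60,"linear": [0.1134,0.1448,0],"twist": [0,0,0]},{"gripper": 60,"linear": [0.1134,0.1448,0],"twist": [0,0,0]}]}}

```text
t: 3.17
position: [595.5, 224.1, 334.2]
ee_rot: [[0.951, 0.309, 0.0], [0.309, -0.951, -0.0], [0.0, 0.0, -1.0]]
contact_force: [1.2, 0.4, 0.9]
opening: 59.8
finger_force: 0.0
```

Emit:
{"op": "drive_tool", "data": {"plan": [{"gripper": 60,"linear": [0,0,0],"twist": [0,0,0]},{"gripper": 60,"linear": [0,0,0],"twist": [0,0,0]}]}}

```text
t: 3.33
position: [595.4, 224.1, 333.2]
ee_rot: [[0.952, 0.307, -0.001], [0.307, -0.952, -0.001], [-0.001, 0.0, -1.0]]
contact_force: [-0.1, 0.9, 0.4]
opening: 59.8
finger_force: 0.0
```

```bash
cat >> h.py <<'E'
def need(p,yaw):
    s=status.get_state();R=np.array(s["ee_rot"]);y=np.degrees(np.arctan2(R[1,1],R[0,1]))
    a=np.radians(yaw);T=np.array([[-np.sin(a),np.cos(a),0],[np.cos(a),np.sin(a),0],[0,0,-1]])
    d=np.array(p)-s["position"]
    print("t",s["t"],"pos",s["position"],"yaw",y,"q",s["q"],"open",s["opening"],"ff",s["finger_force"],"F",s["contact_force"])
    print("lin now-axes",R.T@d/150,"lin after turn",T@d/150,"twist z total",-((yaw-y+180)%360-180)/90)
E
python3 - <<'E'
from h import *
need([594.5,226,258],-72)
im=snap("side","s1")
cv2.imwrite('pics/s1z.png',cv2.resize(im[80:280,180:400,::-1],None,fx=3,fy=3,interpolation=2)[:,:])
print(pin("side","handle"))
E
```

```text
t 3.3333 pos [595.362 224.095 333.191] yaw -72.09939134604582 q [ 34.669  25.042  32.692  -0.008 -97.736  73.231] open 59.84268634617255 ff 0.0 F [-0.147  0.917  0.424]
lin now-axes [-0.001 -0.014  0.501] lin after turn [-0.002 -0.014  0.501] twist z total -0.0011043482893980025
[(0.78, array([591.9, 224.8, 257.1]))]
```

View pics/s1z.png

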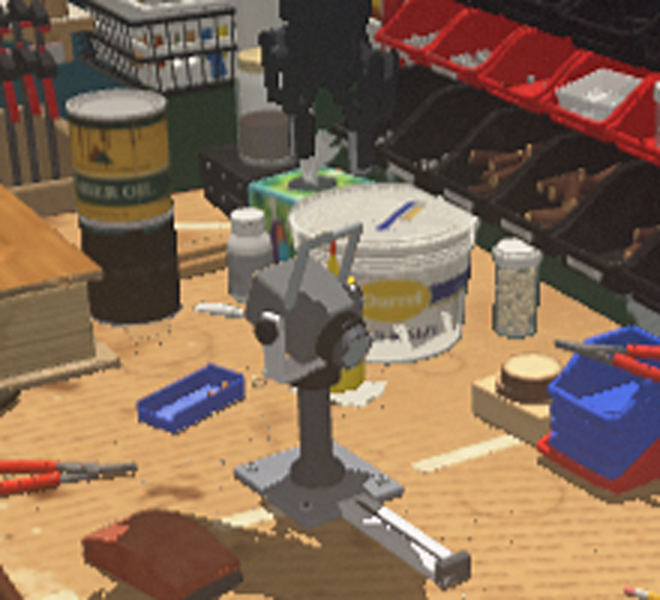

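The open fingers (crop columns 300 to 365) stand above the handle bar at (327,238), straddling it. I'll go down and close.

Emit:
{"op": "drive_tool", "data": {"plan": [{"gripper": 60,"linear": [0,0,0.07],"twist": [0,0,0]},{"gripper": 60,"linear": [0,-0.014,0.07],"twist": [0,0,0]},{"gripper": 60,"linear": [0,0,0.07],"twist": [0,0,0]},{"gripper": 60,"linear": [0,0,0.07],"twist": [0,0,0]},{"gripper": 60,"linear": [0,0,0.07],"twist": [0,0,0]},{"gripper": 60,"linear": [0,0,0.07],"twist": [0,0,0]},{"gripper": 60,"linear": [0,0,0.07],"twist": [0,0,0]},{"gripper": 60,"linear": [0,0,0],"twist": [0,0,0]}]}}

```text
t: 4.1
position: [592.1, 227.7, 259.0]
ee_rot: [[0.95, 0.311, -0.003], [0.311, -0.95, -0.001], [-0.003, -0.0, -1.0]]
contact_force: [-0.5, 0.3, -0.6]
opening: 59.7
finger_force: 0.0
```

Emit:
{"op": "drive_tool", "data": {"plan": [{"gripper": 30,"linear": [0,0,0],"twist": [0,0,0]},{"gripper": 30,"linear": [0,0,0],"twist": [0,0,0]},{"gripper": 18,"linear": [0,0,0],"twist": [0,0,0]},{"gripper": 10,"linear": [0,0,0],"twist": [0,0,0]},{"gripper": 4,"linear": [0,0,0],"twist": [0,0,0]},{"gripper": 4,"linear": [0,0,0],"twist": [0,0,0]},{"gripper": 4,"linear": [0,0,0],"twist": [0,0,0]},{"gripper": 4,"linear": [0,0,0],"twist": [0,0,0]}], "force": 30}}

```text
t: 4.77
position: [594.0, 227.0, 261.7]
ee_rot: [[0.951, 0.31, 0.001], [0.31, -0.951, 0.0], [0.002, 0.0, -1.0]]
contact_force: [-2.0, 0.9, 5.0]
opening: 8.6
finger_force: 29.5
```

```bash
python3 - <<'E'
from h import *
need([585,255.5,263],-86)
snap("top","t2");print(pin("top","handle"),pin("top","lens"),pin("top","camera_station"))
E
```

```text
t 4.7667 pos [594.03  227.028 261.686] yaw -71.9648545023143 q [ 34.982  24.518  21.625   0.026 -87.024  73.052] open 8.56558983459827 ff 29.54350858926773 F [-1.972  0.897  5.036]
lin now-axes [ 0.002 -0.199 -0.009] lin after turn [-0.047 -0.194 -0.009] twist z total 0.15594606108539671
[(0.56, array([596.7, 229.4, 254.8]))] [(0.85, array([599.1, 203.5, 155.8]))] [(0.53, array([ 432.7, -302.4,   11.1]))]
```

Emit:
{"op": "drive_tool", "data": {"plan": [{"gripper": 4,"linear": [0,-0.02,-0.007],"twist": [0,0,0]},{"gripper": 4,"linear": [0,-0.02,-0.006],"twist": [0,0,0]},{"gripper": 4,"linear": [0,-0.02,-0.006],"twist": [0,0,0]},{"gripper": 4,"linear": [0,-0.02,-0.005],"twist": [0,0,0]},{"gripper": 4,"linear": [0,-0.02,-0.004],"twist": [0,0,0]},{"gripper": 4,"linear": [0,-0.02,-0.003],"twist": [0,0,0]},{"gripper": 4,"linear": [0,-0.02,-0.002],"twist": [0,0,0]},{"gripper": 4,"linear": [0,-0.02,-0.002],"twist": [0,0,0]},{"gripper": 4,"linear": [0,-0.02,-0.001],"twist": [0,0,0]},{"gripper": 4,"linear": [0,-0.02,0],"twist": [0,0,0]},{"gripper": 4,"linear": [0,0,0],"twist": [0,0,0]},{"gripper": 4,"linear": [0,0,0],"twist": [0,0,0]}], "force": 50}}

```text
t: 5.97
position: [584.7, 254.9, 267.6]
ee_rot: [[0.951, 0.309, 0.002], [0.309, -0.951, -0.001], [0.001, 0.002, -1.0]]
contact_force: [-0.6, -3.7, 8.0]
opening: 8.2
finger_force: 50.2
```

Emit:
{"op": "drive_tool", "data": {"plan": [{"gripper": 4,"linear": [0,0,0],"twist": [0,0,0.02]},{"gripper": 4,"linear": [0,0,0],"twist": [0,0,0.03]},{"gripper": 4,"linear": [0,0,0],"twist": [0,0,0.03]},{"gripper": 4,"linear": [0,0,0],"twist": [0,0,0.03]},{"gripper": 4,"linear": [0,0,0],"twist": [0,0,0.03]},{"gripper": 4,"linear": [0,0,0],"twist": [0,0,0.02]},{"gripper": 4,"linear": [0,0,0],"twist": [0,0,0]},{"gripper": 4,"linear": [0,0,0],"twist": [0,0,0]}], "force": 80}}

```text
t: 6.63
position: [584.6, 255.0, 267.7]
ee_rot: [[0.998, 0.063, 0.002], [0.063, -0.998, -0.001], [0.002, 0.001, -1.0]]
contact_force: [-1.9, -3.8, 8.4]
opening: 7.4
finger_force: 78.3
```

```bash
python3 - <<'E'
from h import *
need([585,255.5,266],-86)
for c in("top","side"):
  im=snap(c,c+"3");print([pin(c,n) for n in("handle","lens","camera_station")])
E
```

```text
t 6.6333 pos [584.588 254.99  267.687] yaw -86.39960024957084 q [ 37.627  24.73   22.784   0.092 -88.01   55.971] open 7.449981418119838 ff 78.29187154769897 F [-1.931 -3.839  8.413]
lin now-axes [ 0.003 -0.003  0.011] lin after turn [ 0.003 -0.003  0.011] twist z total -0.004440002773009155
[[(0.75, array([588.1, 257.7, 261.4]))], [(0.79, array([590.6, 192.5, 175.4])), (0.4, array([ 492.5, -236.8,    2.4]))], [(0.64, array([581.9, 256.9,   4.4]))]]
[[(0.6, array([583.8, 255.5, 263.5])), (0.56, array([ 443.8, -167.5,   13.5]))], [(0.73, array([593.2, 192. , 176.8]))], [(0.92, array([589. , 256. ,   2.1]))]]
```

The lens now reads (592,192,176), so it is level and heading along the rail. I'll release straight up.

Emit:
{"op": "drive_tool", "data": {"plan": [{"gripper": 10,"linear": [0,0,0],"twist": [0,0,0]},{"gripper": 20,"linear": [0,0,0],"twist": [0,0,0]},{"gripper": 40,"linear": [0,0,0],"twist": [0,0,0]},{"gripper": 50,"linear": [0,0,0],"twist": [0,0,0]},{"gripper": 50,"linear": [0,0,0],"twist": [0,0,0]},{"gripper": 50,"linear": [0,0,-0.06],"twist": [0,0,0]},{"gripper": 50,"linear": [0,0,-0.1],"twist": [0,0,0]},{"gripper": 50,"linear": [0,0,-0.1],"twist": [0,0,0]},{"gripper": 50,"linear": [0,0,-0.1],"twist": [0,0,0]},{"gripper": 50,"linear": [0,0,-0.1],"twist": [0,0,0]},{"gripper": 50,"linear": [0,0,-0.1],"twist": [0,0,0]},{"gripper": 50,"linear": [0,0,0],"twist": [0,0,0]}], "force": 40}}

```text
t: 8.03
position: [585.3, 255.6, 354.3]
ee_rot: [[0.998, 0.063, 0.006], [0.063, -0.998, 0.003], [0.006, -0.002, -1.0]]
contact_force: [0.4, -0.3, 1.0]
opening: 50.2
finger_force: 0.0
```

```bash
python3 - <<'E'
from h import *
need([585,255.5,266],-86)
L=[];ims=[]
for c,(r0,r1,c0,c1) in(("top",(175,265,160,320)),("side",(145,265,230,350))):
  im=snap(c,c+"4")[:,:,::-1]; ims.append(cv2.resize(im[r0:r1,c0:c1],(400,300),interpolation=2))
  print([pin(c,n) for n in("handle","lens","camera_station","wedge_thick_end","wedge","offcut_a","work_board")])
  for d in sil(c,"wedge")[:2]:
    m=d["pixels"].astype(np.uint8);print(c,round(d["confidence"],2),m.sum())
    r=cv2.minAreaRect(np.argwhere(m)[:,::-1].astype(np.float32));print(r[0],np.array([ray(c,q,16)[:2] for q in cv2.boxPoints(r)]).tolist())
cv2.imwrite('pics/z4.png',np.hstack(ims))
E
```

```text
t 8.0333 pos [585.305 255.587 354.304] yaw -86.38477279344093 q [  37.625   25.485   36.407    0.085 -100.574   56.005] open 50.15947535406177 ff 0.0 F [ 0.408 -0.346  1.014]
lin now-axes [-0.006  0.002  0.589] lin after turn [-0.002  0.     0.589] twist z total -0.004275253260454785
[[(0.95, array([584. , 253.4, 259.8])), (0.34, array([588.4, 198.3, 177.6])), (0.34, array([ 488.2, -237.5,    3.3]))], [(0.72, array([587.2, 195.3, 174.3])), (0.2, array([ 548. , -240.3,    9.1]))], [(0.82, array([583.1, 256.6,   3.9]))], [(0.98, array([ 453. , -113.7,   19.7]))], [(0.69, array([ 444.2, -167.4,    9.6]))], [(0.6, array([ 543.8, -240.3,    8.6])), (0.56, array([ 433.3, -307.5,    7.8])), (0.52, array([584.6, 258.3, 259.7]))], [(0.76, array([ 491.9, -239.1,    1.6]))]]
top 0.75 656
(387.1470947265625, 275.91180419921875) [[437.1849629632586, -110.07368190886037], [475.24655919815785, -120.37241087517529], [449.5156301122719, -217.23042166343473], [411.6317282200898, -206.72509173998435]]
[[(0.73, array([585.1, 254.1, 260.5]))], [(0.78, array([591. , 193.6, 175.2]))], [(0.8, array([584.4, 255.3,   5.9])), (0.56, array([589.9, 194. , 176.7]))], [(0.7, array([ 457.2, -116.4,   21.1]))], [(0.85, array([ 447.4, -167.8,   10.6])), (0.56, array([ 546. , -238.1,   13.3])), (0.43, array([ 431.2, -298.5,   11.1]))], [(0.7, array([ 544.3, -240.3,   13.6])), (0.61, array([ 431. , -298.4,   10. ]))], []]
side 0.96 717
(317.7911071777344, 332.88916015625) [[444.3993743120442, -94.74258633589693], [489.8891781923874, -93.44875329602303], [449.2794601154428, -220.0422279696287], [408.70869480289286, -219.20803851955066]]
```

View pics/z4.png

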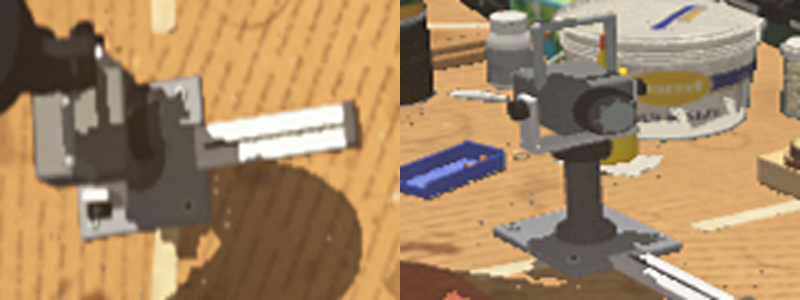

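The head looks level with the rail to its right, but the rail's own direction needs a precise fit. I'll threshold the white rail.

```bash
python3 - <<'E'
from h import *
for n in("top0","top4"):
  im=cv2.imread(f'pics/{n}.png')[190:240,225:320]
  m=(im.min(2)>150).astype(np.uint8)
  k,l,st,_=cv2.connectedComponentsWithStats(cv2.morphologyEx(m,cv2.MORPH_CLOSE,np.ones((4,4))))
  i=1+np.argmax(st[1:,4]);pts=np.argwhere(l==i)[:,::-1].astype(np.float32)+[225,190]
  r=cv2.minAreaRect(pts.astype(np.float32));print(n,st[i],r)
  w=np.array([ray("top",q,12)[:2] for q in pts]);c=w.mean(0);v=np.linalg.svd(w-c,full_matrices=False)[2][0];v*=-np.sign(v[1])
  h=np.degrees(np.arctan2(v[1],v[0]));print("centre",c,"heading",h,"at y=255:",c+v*(255.5-c[1])/v[1])
  b=np.array([ray("top",q,12)[:2] for q in cv2.boxPoints(r)]);print(b)
# head orientation from silhouette of handle/lens
for t in("camera_station",):
  print([proj("top",p) for p in([585,255.5,10],[585,255.5,260],[589,196,175])])
E
```

```text
top0 [ 27  17  48  18 580] ((275.3839416503906, 215.49415588378906), (13.14356517791748, 46.34635543823242), 83.41805267333984)
centre [596.072 106.017] heading -85.33702362279165 at y=255: [583.879 255.5  ]
[[606.249 166.233]
 [617.655  52.368]
 [585.168  48.918]
 [573.764 162.527]]
top4 [ 19  17  56  18 641] ((271.467529296875, 215.97439575195312), (13.495163917541504, 54.3311767578125), 83.2901611328125)
centre [596.566 110.037] heading -87.18834710947752 at y=255: [589.422 255.5  ]
[[604.505 185.813]
 [618.179  52.345]
 [584.829  48.729]
 [571.161 181.889]]
[array([215.719, 220.829]), array([186.917, 205.742]), array([225.529, 209.335])]
```

The rail heads -85°, so the head is within about 1.5° of it, and step 1 should be met. For the wedge: centre about (444.5,-165.5), heading -104.5° from thick to thin. I'll turn the tool to yaw 165.5°.

Emit:
{"op": "drive_tool", "data": {"plan": [{"gripper": 60,"linear": [0,0,0],"twist": [0,0,0.06]},{"gripper": 60,"linear": [0,0,0],"twist": [0,0,0.06]},{"gripper": 60,"linear": [0,0,0],"twist": [0,0,0.06]},{"gripper": 60,"linear": [0,0,0],"twist": [0,0,0.06]},{"gripper": 60,"linear": [0,0,0],"twist": [0,0,0.06]},{"gripper": 60,"linear": [0,0,0],"twist": [0,0,0.06]},{"gripper": 60,"linear": [0,0,0],"twist": [0,0,0.06]},{"gripper": 60,"linear": [0,0,0],"twist": [0,0,0.06]},{"gripper": 60,"linear": [0,0,0],"twist": [0,0,0.06]},{"gripper": 60,"linear": [0,0,0],"twist": [0,0,0.06]},{"gripper": 60,"linear": [0,0,0],"twist": [0,0,0.06]},{"gripper": 60,"linear": [0,0,0],"twist": [0,0,0.06]},{"gripper": 60,"linear": [0,0,0],"twist": [0,0,0.06]},{"gripper": 60,"linear": [0,0,0],"twist": [0,0,0.06]},{"gripper": 60,"linear": [0,0,0],"twist": [0,0,0.06]},{"gripper": 60,"linear": [0,0,0],"twist": [0,0,0.06]},{"gripper": 60,"linear": [0,0,0],"twist": [0,0,0.06]},{"gripper": 60,"linear": [0,0,0],"twist": [0,0,0.06]},{"gripper": 60,"linear": [0,0,0],"twist": [0,0,0.06]},{"gripper": 60,"linear": [0,0,0],"twist": [0,0,0.06]}]}}

```text
t: 10.6
position: [584.5, 255.5, 350.2]
ee_rot: [[-0.253, -0.968, 0.0], [-0.968, 0.253, 0.0], [-0.0, -0.0, -1.0]]
contact_force: [-0.0, 0.0, -0.1]
opening: 60.0
finger_force: 0.0
```

```bash
python3 - <<'E'
from h import *
need([447,-156,110],165.5)
E
```

```text
t 10.6 pos [584.5   255.525 350.207] yaw 165.36020471800992 q [  37.621   25.567   35.973    0.    -100.403  -52.26 ] open 60.03805300819083 ff 0.0 F [-0.028  0.012 -0.108]
lin now-axes [2.886 0.194 1.601] lin after turn [2.886 0.201 1.601] twist z total -0.0015532809110008353
```

Emit:
{"op": "drive_tool", "data": {"plan": [{"gripper": 60,"linear": [0.1443,0.0097,0],"twist": [0,0,0]},{"gripper": 60,"linear": [0.1443,0.0097,0],"twist": [0,0,0]},{"gripper": 60,"linear": [0.1443,0.0097,0],"twist": [0,0,0]},{"gripper": 60,"linear": [0.1443,0.0097,0],"twist": [0,0,0]},{"gripper": 60,"linear": [0.1443,0.0097,0],"twist": [0,0,0]},{"gripper": 60,"linear": [0.1443,0.0097,0],"twist": [0,0,0]},{"gripper": 60,"linear": [0.1443,0.0097,0],"twist": [0,0,0]},{"gripper": 60,"linear": [0.1443,0.0097,0],"twist": [0,0,0]},{"gripper": 60,"linear": [0.1443,0.0097,0.13],"twist": [0,0,0]},{"gripper": 60,"linear": [0.1443,0.0097,0.13],"twist": [0,0,0]},{"gripper": 60,"linear": [0.1443,0.0097,0.13],"twist": [0,0,0]},{"gripper": 60,"linear": [0.1443,0.0097,0.13],"twist": [0,0,0]},{"gripper": 60,"linear": [0.1443,0.0097,0.13],"twist": [0,0,0]},{"gripper": 60,"linear": [0.1443,0.0097,0.13],"twist": [0,0,0]},{"gripper": 60,"linear": [0.1443,0.0097,0.13],"twist": [0,0,0]},{"gripper": 60,"linear": [0.1443,0.0097,0.13],"twist": [0,0,0]},{"gripper": 60,"linear": [0.1443,0.0097,0.13],"twist": [0,0,0]},{"gripper": 60,"linear": [0.1443,0.0097,0.13],"twist": [0,0,0]},{"gripper": 60,"linear": [0.1443,0.0097,0.13],"twist": [0,0,0]},{"gripper": 60,"linear": [0.1443,0.0097,0.13],"twist": [0,0,0]}]}}

```text
t: 12.27
position: [448.5, -157.5, 115.6]
ee_rot: [[-0.248, -0.969, 0.001], [-0.969, 0.248, -0.0], [-0.0, -0.001, -1.0]]
contact_force: [0.9, -0.4, -0.0]
opening: 60.2
finger_force: 0.0
```

Emit:
{"op": "drive_tool", "data": {"plan": [{"gripper": 60,"linear": [0,0,0],"twist": [0,0,0]},{"gripper": 60,"linear": [0,0,0],"twist": [0,0,0]}]}}

```text
t: 12.43
position: [447.9, -157.4, 115.4]
ee_rot: [[-0.25, -0.968, -0.002], [-0.968, 0.25, -0.0], [0.001, 0.002, -1.0]]
contact_force: [0.5, -0.2, -0.1]
opening: 59.7
finger_force: 0.0
```

```bash
python3 - <<'E'
from h import *
need([447,-156,33],165.5)
ims=[]
for c,(r0,r1,c0,c1) in(("top",(200,320,350,510)),("side",(265,415,265,465))):
  im=snap(c,c+"5")[:,:,::-1]; ims.append(cv2.resize(im[r0:r1,c0:c1],(400,300),interpolation=2))
  print([pin(c,n) for n in("wedge_thick_end","wedge")])
cv2.imwrite('pics/z5.png',np.hstack(ims))
E
```

```text
t 12.4333 pos [ 447.862 -157.381  115.404] yaw 165.5198924530943 q [ -0.378  11.52  -18.896   0.004 -59.709 -14.104] open 59.65025699208959 ff 0.0 F [ 0.536 -0.202 -0.099]
lin now-axes [-0.008  0.007  0.549] lin after turn [-0.007  0.008  0.549] twist z total 0.00022102725660317902
[[], []]
[[(0.67, array([ 456.9, -116.1,   21.9]))], [(0.91, array([ 446.6, -167.7,   11.3]))]]
```

View pics/z5.png

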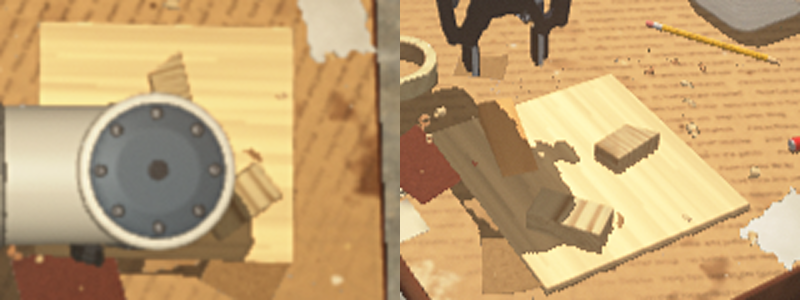

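The open fingers hang above the wedge, which lies still; its far end is at crop (490,105). I'll go down and close.

Emit:
{"op": "drive_tool", "data": {"plan": [{"gripper": 60,"linear": [-0.007,0.007,0.08],"twist": [0,0,0]},{"gripper": 60,"linear": [0,0,0.08],"twist": [0,0,0]},{"gripper": 60,"linear": [0,0,0.08],"twist": [0,0,0]},{"gripper": 60,"linear": [0,0,0.08],"twist": [0,0,0]},{"gripper": 60,"linear": [0,0,0.08],"twist": [0,0,0]},{"gripper": 60,"linear": [0,0,0.07],"twist": [0,0,0]},{"gripper": 60,"linear": [0,0,0.04],"twist": [0,0,0]},{"gripper": 60,"linear": [0,0,0.026],"twist": [0,0,0]},{"gripper": 60,"linear": [0,0,0],"twist": [0,0,0]}]}}

```text
t: 13.48
position: [448.0, -155.1, 35.5]
ee_rot: [[-0.248, -0.969, -0.001], [-0.969, 0.248, 0.0], [0.0, 0.001, -1.0]]
contact_force: [-0.3, 0.1, -0.5]
opening: 59.7
finger_force: 0.0
```

Emit:
{"op": "drive_tool", "data": {"plan": [{"gripper": 50,"linear": [0,0,0],"twist": [0,0,0]},{"gripper": 44,"linear": [0,0,0],"twist": [0,0,0]},{"gripper": 40,"linear": [0,0,0],"twist": [0,0,0]},{"gripper": 34,"linear": [0,0,0],"twist": [0,0,0]},{"gripper": 30,"linear": [0,0,0],"twist": [0,0,0]},{"gripper": 30,"linear": [0,0,0],"twist": [0,0,0]},{"gripper": 30,"linear": [0,0,0],"twist": [0,0,0]}], "force": 40}}

```text
t: 14.07
position: [448.7, -155.4, 36.6]
ee_rot: [[-0.248, -0.969, 0.002], [-0.969, 0.248, -0.0], [-0.0, -0.002, -1.0]]
contact_force: [-0.9, 1.1, 6.9]
opening: 36.6
finger_force: 40.6
```

Gripped at 36.6 mm opening. I'll lift and turn +19°.

Emit:
{"op": "drive_tool", "data": {"plan": [{"gripper": 30,"linear": [0,0,-0.03],"twist": [0,0,0]},{"gripper": 30,"linear": [0,0,-0.07],"twist": [0,0,0]},{"gripper": 30,"linear": [0,0,-0.1],"twist": [0,0,0]},{"gripper": 30,"linear": [0,0,-0.12],"twist": [0,0,0]},{"gripper": 30,"linear": [0,0,-0.12],"twist": [0,0,0]},{"gripper": 30,"linear": [0,0,-0.12],"twist": [0,0,0]},{"gripper": 30,"linear": [0,0,-0.12],"twist": [0,0,0]},{"gripper": 30,"linear": [0,0,-0.12],"twist": [0,0,0]},{"gripper": 30,"linear": [0,0,-0.12],"twist": [0,0,0]},{"gripper": 30,"linear": [0,0,-0.08],"twist": [0,0,0]},{"gripper": 30,"linear": [0,0,-0.04],"twist": [0,0,0]},{"gripper": 30,"linear": [0,0,0],"twist": [0,0,-0.05]},{"gripper": 30,"linear": [0,0,0],"twist": [0,0,-0.06]},{"gripper": 30,"linear": [0,0,0],"twist": [0,0,-0.06]},{"gripper": 30,"linear": [0,0,0],"twist": [0,0,-0.04]},{"gripper": 30,"linear": [0,0,0],"twist": [0,0,0]}]}}

```text
t: 15.4
position: [447.6, -155.2, 191.2]
ee_rot: [[0.081, -0.997, -0.001], [-0.997, -0.081, 0.0], [-0.0, 0.001, -1.0]]
contact_force: [-0.8, -0.7, 0.2]
opening: 36.9
finger_force: 40.1
```

```bash
python3 - <<'E'
from h import *
need([600.2,56,191.5],-175.5)
for c in("top","side"):
  snap(c,c+"6");print(c,[pin(c,n) for n in("wedge_thick_end","wedge","lens")])
E
```

```text
t 15.4 pos [ 447.646 -155.191  191.203] yaw -175.35243854802133 q [ -0.118   7.751 -11.596  -0.023 -70.722   4.773] open 36.857670377828015 ff 40.099289920181036 F [-0.774 -0.716  0.237]
lin now-axes [-1.321 -1.128 -0.003] lin after turn [-1.324 -1.124 -0.002] twist z total 0.0016395716886519393
top [[], [], [(0.82, array([589.5, 195.9, 176.5]))]]
side [[(0.84, array([ 444.7, -116.6,  178.1]))], [(0.85, array([ 448. , -167.5,  164.9]))], [(0.56, array([590.8, 190.4, 176.7]))]]
```

The wedge is held level with its underside at about 165 mm, as planned. I'll move it in front of the lens.

Emit:
{"op": "drive_tool", "data": {"plan": [{"gripper": 30,"linear": [-0.04,-0.034,0],"twist": [0,0,0]},{"gripper": 30,"linear": [-0.07,-0.06,0],"twist": [0,0,0]},{"gripper": 30,"linear": [-0.07,-0.06,0],"twist": [0,0,0]},{"gripper": 30,"linear": [-0.07,-0.06,0],"twist": [0,0,0]},{"gripper": 30,"linear": [-0.07,-0.06,0],"twist": [0,0,0]},{"gripper": 30,"linear": [-0.07,-0.06,0],"twist": [0,0,0]},{"gripper": 30,"linear": [-0.07,-0.06,0],"twist": [0,0,0]},{"gripper": 30,"linear": [-0.07,-0.06,0],"twist": [0,0,0]},{"gripper": 30,"linear": [-0.07,-0.06,0],"twist": [0,0,0]},{"gripper": 30,"linear": [-0.07,-0.06,0],"twist": [0,0,0]},{"gripper": 30,"linear": [-0.07,-0.06,0],"twist": [0,0,0]},{"gripper": 30,"linear": [-0.07,-0.06,0],"twist": [0,0,0]},{"gripper": 30,"linear": [-0.07,-0.06,0],"twist": [0,0,0]},{"gripper": 30,"linear": [-0.07,-0.06,0],"twist": [0,0,0]},{"gripper": 30,"linear": [-0.07,-0.06,0],"twist": [0,0,0]},{"gripper": 30,"linear": [-0.07,-0.06,0],"twist": [0,0,0]},{"gripper": 30,"linear": [-0.07,-0.06,0],"twist": [0,0,0]},{"gripper": 30,"linear": [-0.07,-0.06,0],"twist": [0,0,0]},{"gripper": 30,"linear": [-0.06,-0.05,0],"twist": [0,0,0]},{"gripper": 30,"linear": [-0.03,-0.02,0],"twist": [0,0,0]}]}}

```text
t: 17.47
position: [601.5, 56.8, 191.4]
ee_rot: [[0.08, -0.997, -0.0], [-0.997, -0.08, -0.0], [-0.0, 0.0, -1.0]]
contact_force: [1.0, 0.4, -0.4]
opening: 36.6
finger_force: 40.1
```

Emit:
{"op": "drive_tool", "data": {"plan": [{"gripper": 30,"linear": [0,0,0],"twist": [0,0,0]},{"gripper": 30,"linear": [0,0,0],"twist": [0,0,0]},{"gripper": 30,"linear": [0,0,0],"twist": [0,0,0]},{"gripper": 30,"linear": [0,0,0],"twist": [0,0,0]},{"gripper": 30,"linear": [0,0,0],"twist": [0,0,0]},{"gripper": 30,"linear": [0,0,0],"twist": [0,0,0]}]}}

```text
t: 17.97
position: [600.4, 55.0, 192.0]
ee_rot: [[0.079, -0.997, 0.0], [-0.997, -0.079, 0.0], [-0.0, -0.0, -1.0]]
contact_force: [-0.4, -0.5, 0.1]
opening: 36.6
finger_force: 40.1
```

```bash
python3 - <<'E'
from h import *
need([600.2,56,191.5],-175.5)
ims=[]
for c,(r0,r1,c0,c1) in(("top",(160,280,160,320)),("side",(130,280,230,430))):
  im=snap(c,c+"7")[:,:,::-1]; ims.append(cv2.resize(im[r0:r1,c0:c1],(400,300),interpolation=2))
  print(c,[pin(c,n) for n in("wedge_thick_end","wedge","lens","handle","offcut_a")])
cv2.imwrite('pics/z7.png',np.hstack(ims))
E
```

```text
t 17.9667 pos [600.382  55.011 192.002] yaw -175.49755662524305 q [ 20.074  21.919   7.595   0.    -75.663 -15.572] open 36.57015231056278 ff 40.089166620746255 F [-0.402 -0.464  0.053]
lin now-axes [-0.007  0.001  0.003] lin after turn [-0.007  0.001  0.003] twist z total 2.7148608410559266e-05
top [[], [(0.84, array([602.7,  43.3, 164.7])), (0.63, array([ 431.2, -304.8,    6.7]))], [(0.49, array([587.1, 197.1, 176.4]))], [], [(0.9, array([ 432.2, -305.2,    7.8])), (0.66, array([ 546.8, -240.6,    9.2]))]]
side [[(0.74, array([595.5,  91.3, 177.2]))], [(0.88, array([602.2,  40.9, 166.7]))], [(0.71, array([593.1, 188.2, 176.2])), (0.67, array([593.1,  93.8, 175.5])), (0.45, array([ 488. , -231.3,    4. ]))], [(0.55, array([584. , 255.4, 262.3]))], [(0.66, array([ 430.9, -300.8,    4.8]))]]
```

View pics/z7.png

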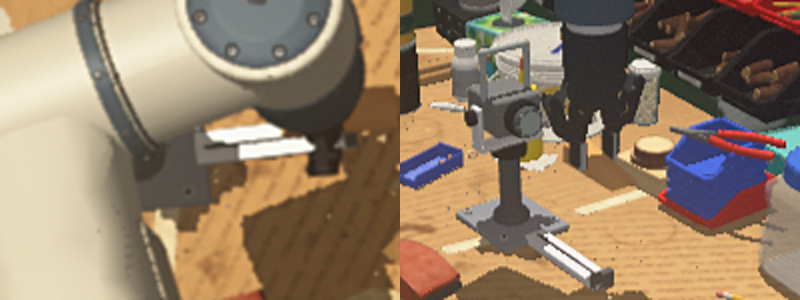

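In this picture the wedge is between the fingers (crop about 595,155) and in front of the lens. It measures about 100 mm from the lens, within a few mm sideways and in height. The camera is level, the offcuts haven't moved, and the grip holds at 36.6 mm and 40 N. I'll hand it in.

```bash
python3 -c "
from h import *
print(order.close_job())"
```

```text
the job is handed in; nothing more can be done
None
```

I set the camera level along its rail and let go of it, then handed the job in with the wedge held about 100 mm in front of the lens and the offcuts unmoved; by my own measurements everything was within tolerance, but the interface returned no verdict.

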